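Stack the tin of aluminium tiers in order

ROBOT

A 6-joint arm with a two-finger parallel gripper is mounted at the origin on the work surface. World frame = base frame: x ahead of the robot, y to its left, z up, the work surface at z = 0. Lengths are in m, angles in rad, forces in N, time in s.
With the tool pointing down it reaches from about 0.225 to 0.875 m from the base axis. Payload 3.4 kg.
Tool frame: the origin (TCP) lies at the very end of the fingers, on their centre line; the grasp point (between the pads) lies behind it (manip.grasp_offset is the z of the grasp point in the tool frame, in m); z points along the fingers, y is the line along which they close (so a half turn about z gives the same grasp; the last joint's range is limited). The gripper opens to 85 mm and grips with 20 to 120 N. Pads are 22 mm wide; open, the fingers measure 114 mm over their backs; the gripper's body (76 mm by 85 mm) begins 54 mm behind the grasp point. The pads swing forward as they close: fully open they stand 13 mm farther back than shut.
Start: joints at [-1.309, 0.276, 1.505, -0, 1.361, -0.121], TCP at [0.215, -0.533, 0.231] pointing down, gripper open.
Joint ranges: [-2.89, 2.89], [-0.75, 2.08], [0.22, 2.7], [-1.18, 4.32], [0.11, 2.71], [-2.7, 2.7]. Speed limits (rad/s): [2.57, 2.57, 3.14, 3.14, 3.14, 3.14].

INTERFACE

Orientations are given as a unit quaternion [w, x, y, z].
In Python, from rig import manip gives the robot as it stands.
- The arm moves only by the shell command python3 -m pendant 'ROWS' [FORCE]. ROWS is JSON, a list of rows, each an object of numbers: "dx", "dy", "dz": the shift along the tool's x, y, z in m; "rx", "ry", "rz": the turn, a rotation vector about the tool's x, y, z in degrees; "hand": the finger opening in m, from 0 to 0.0854. In form: [{"dx": .., "dy": .., "dz": .., "rx": .., "ry": .., "rz": .., "hand": ..}, ...]. A call has 1 to 12 rows; each row shifts and turns the commanded pose from where the row before left it, along the tool's axes as they then stand; what a row does not reach is not made up. A row lasts 1/12 s, in which the tool goes at most 41.7 mm and 7.16 degrees, less where a joint would pass 70% of its speed; a pose out of reach is approached as far as the arm can. A call is refused whole if a number of a shift passes 0.0417 or a number of a turn 7.16, either way. A call with a gripper value outside its range is refused whole. The fingers move at their own pace and stop on an object; FORCE is the grip in N (left out, the last holds). Time passes only in rows, so rows that do not move let the fingers close. It gives the time, the measured TCP pose, the force, the opening and the grip force at its end, in the units of the state.
- manip.get_state(): the state, without advancing time (a new reading comes with each control period).
- manip.get_image(name): name is "scene" or "top"; returns a dict with "frame" (384x512x3 uint8, red, green, blue), "fx", "fy", "cx", "cy" (pixels), "position" and "attitude" of the camera in the world. Camera axes: x right, y up, looking along -z (the intrinsics and any distortion apply to the point x, -y, -z); pixel columns grow to the right and rows downward; lengths in m; the calibration is good to about 2 mm. A picture is of the moment at which its call begins. There is no depth.
- manip.sign_off(): hands the job in; it is judged then, once.
The state is a dict: "clock": time; "qpos": joint angles; "qd": joint speeds; "effort": joint torques, N m; "position": TCP position; "ee_rot": TCP orientation; "contact_force": force on the tool from outside, world axes, zero at the start; "moment": the same for the moment, N m; "width": finger opening in m; "gripper_force": force on a finger pad.
Only numpy, scipy, OpenCV 4.12 (cv2) and the standard library are available. Lean on these libraries where they do the work, as an engineer would, in place of code of your own. Each camera call takes 0.05 s, during which the arm holds its last target. There are 200 camera calls.

TASK

Put the stacking tin back together on its base dish on the rubber mat, building it up one piece at a time: the deep tier first, on it the tier with the partition, then the shallow tier, and last the lid, each upright with its foot fully home in the piece below. Leave the green bowl and the white jar standing where they are, and let go of the finished tin.

Things in the scene. Friction and masses are not known exactly. Their poses are not given: they have to be found in the camera images.
- base: Target: round aluminium dish, 72 mm across, 56 mm wide mouth, fixed in the middle of a black rubber mat 120 x 120 x 4 mm fixed to the counter. Origin: centre of the mat's underside, on the counter; z up; dish rim at z = 14 mm. A tier seated in it: origin 8 mm above this one, same axis.
- deep_tier: Round open tier, aluminium, tallest of three, undivided. 62 mm across, 62 mm high, wall 3 mm, about 120 g. Its foot (6 mm high, 51 mm across, 46 at the bottom) drops into the 56 mm mouth below until the shoulder meets that rim. Origin: centre of the foot's underside, z up; wall from z = 6 mm to the rim. A tier seated on it: origin 56 mm above this one.
- divided_tier: Round open tier, aluminium, middle height, cross partition inside. 62 mm across, 48 mm high, wall 3 mm, about 120 g. Its foot (6 mm high, 51 mm across, 46 at the bottom) drops into the 56 mm mouth below until the shoulder meets that rim. Origin: centre of the foot's underside, z up; wall from z = 6 mm to the rim. Partition 10 mm below rim. Tier seated on it: origin 42 mm above this one.
- shallow_tier: Round open tier, aluminium, lowest of three, undivided. 62 mm across, 34 mm high, wall 3 mm, about 80 g. Its foot (6 mm high, 51 mm across, 46 at the bottom) drops into the 56 mm mouth below until the shoulder meets that rim. Origin: centre of the foot's underside, z up; wall from z = 6 mm to the rim. A lid seated on it: origin 28 mm above this one.
- lid: The tin's lid: an aluminium disc 64 mm across and 4 mm thick with a black knob on top and the same foot below (6 mm high, 51 mm across). Stands on its foot. Origin: centre of the underside of the foot; z up; disc from z = 6 to 10 mm, knob 20 mm across (18 mm at its root) from z = 10 to 34 mm. About 60 g.
- bowl: Bystander: green glazed clay bowl, 100 mm across the rim, 50 mm high, loose. Origin: centre of its underside.
- jar: Bystander: closed white ceramic jar with a cork stopper, 54 mm across, 70 mm high, loose. Origin: centre of its underside.
There are look-alikes about, which are no part of the job. What is shaped like the shallow_tier but yellow is not meant. Of the things that look like the base, the larger one is meant.

How it is judged:
On the way, in this order (a step that is already met when the one before it is completed fails the run):
1. the deep tier is seated in the base dish (horizontal distance between deep_tier and base below 0.006 m and z of deep_tier in the frame of base between 0.005 and 0.011 m and angle between deep_tier's own z axis and vertical below 0.08 rad), for 0.2 s.
2. the divided tier is seated on the deep tier (horizontal distance between divided_tier and deep_tier below 0.006 m and z of divided_tier in the frame of deep_tier between 0.053 and 0.059 m and angle between divided_tier's own z axis and vertical below 0.08 rad), for 0.2 s.
3. the shallow tier is seated on the divided tier (horizontal distance between shallow_tier and divided_tier below 0.006 m and z of shallow_tier in the frame of divided_tier between 0.039 and 0.045 m and angle between shallow_tier's own z axis and vertical below 0.08 rad), for 0.2 s.
4. the lid is seated on the shallow tier (horizontal distance between lid and shallow_tier below 0.006 m and z of lid in the frame of shallow_tier between 0.025 and 0.031 m and angle between lid's own z axis and vertical below 0.08 rad), for 0.2 s.
At the end, for the whole second after the job is handed in: From the bottom: deep tier in the base dish, divided tier on it, shallow tier on that, lid on top; each centred on the piece below within 6 mm, at its seated height within 3 mm, tilted less than 0.08 rad, at rest and released (all of step 1 and all of step 2 and all of step 3 and all of step 4 and linear speed of each of deep_tier, divided_tier, shallow_tier, lid below 0.02 m/s and angular speed of each of deep_tier, divided_tier, shallow_tier, lid below 0.2 rad/s); the robot touches nothing.
It fails at once if the green bowl is moved more than 20 mm or tipped over (distance of bowl from where it was at the start of the episode above 0.02 m or angle between bowl's own z axis and vertical above 0.3 rad).
It fails at once if the white jar is moved more than 20 mm or tipped over (distance of jar from where it was at the start of the episode above 0.02 m or angle between jar's own z axis and vertical above 0.3 rad).
It also fails if it takes over 120 s, if anything falls off the work surface, if the arm or the gripper's body presses on something with over 40 N, if the wrist force passes 120 N, or if a joint passes its speed limit or range.

## Working session

There is one attempt and no reset: what is moved stays moved. The work goes in short steps, Python scripts to look and compute and a shell command to move; the robot and the scene stay as the last step left them, time stands still between calls to the robot, and variables do not carry over. Pictures are saved under pics/ and viewed, at most 14 in all, crops included, and the job is handed in when it is done.

```bash
ls; mkdir -p pics
python3 - <<'E'
from rig import manip
import cv2
print(manip.get_state(), manip.grasp_offset)
for n in("scene","top"):
    d=manip.get_image(n); print({k:v for k,v in d.items() if k!='frame'})
    cv2.imwrite(f"pics/{n}0.png",d['frame'][:,:,::-1])
E
```

```text
pics
{'clock': 0.0, 'qpos': array([-1.30897972e+00,  2.76602049e-01,  1.50615449e+00, -2.10736341e-06,
        1.36069222e+00, -1.21031244e-01]), 'qd': array([ 2.63272020e-04,  1.43327185e-03, -1.08830786e-03,  2.13499616e-04,
       -3.96609149e-06,  7.88394986e-04]), 'effort': array([ 3.18801474e-03, -4.16764784e+01, -2.45806539e+01,  2.99728645e-04,
        1.12171308e-02, -1.02820212e-05]), 'position': array([ 0.21463693, -0.53285989,  0.23042718]), 'ee_rot': array([-9.25681446e-04,  9.81733854e-01,  1.90257136e-01, -6.63019021e-05]), 'contact_force': array([ 0.66364064, -0.26302084, -0.32442303]), 'moment': array([ 0.01183802,  0.0019726 , -0.03993233]), 'gripper_force': 0.0, 'width': 0.08571046703130611} -0.0187
{'fx': 404.3988585006125, 'fy': 404.3988585006125, 'cx': 263.5882912469343, 'cy': 190.30209819456059, 'position': array([ 0.85313035, -0.59960934,  0.6766326 ]), 'attitude': array([0.88499539, 0.38407521, 0.1116869 , 0.23831792])}
{'fx': 390.84377055657677, 'fy': 390.84377055657677, 'cx': 247.9788676934635, 'cy': 190.5283304464789, 'position': array([0.37335832, 0.01191632, 0.87098341]), 'attitude': array([-0.69466328, -0.05936251,  0.05789089,  0.71454018])}
```

View pics/scene0.png

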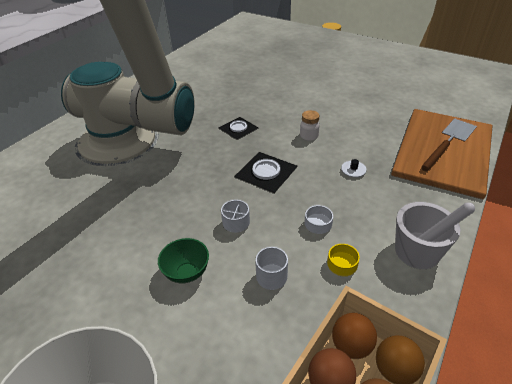

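View pics/top0.png

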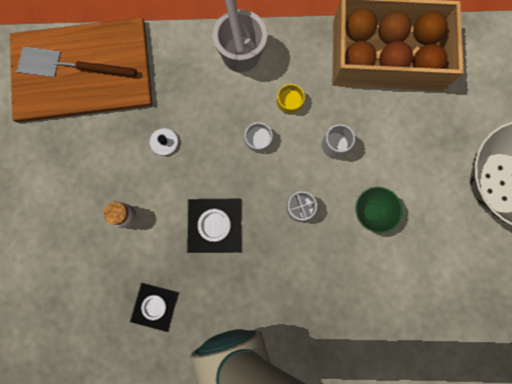

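Scene view candidates:
- **Base:** the larger dish at scene (266,170) / top (214,225), versus the smaller look-alike at (238,127) / (153,308).
- **Deep tier:** (271,268) / (340,139).
- **Divided tier:** (235,215) / (302,206).
- **Shallow tier:** the grey one at (319,221) / (259,136), versus the yellow one at (343,260) / (291,97).
- **Lid:** (353,168) / (164,141).
- **Bystanders:** jar at (310,125) / (117,214), bowl at (184,260) / (379,210).

Next I'll check this choice in a close crop with a colour mask.

```bash
cat > h.py <<'E'
import numpy as np, cv2
from scipy.spatial.transform import Rotation as R
from rig import manip
def Rot(q): return R.from_quat([q[1],q[2],q[3],q[0]]).as_matrix()
def ray(d,u,v):
    r=Rot(d['attitude'])@np.array([(u-d['cx'])/d['fx'],-(v-d['cy'])/d['fy'],-1.]); return np.array(d['position']),r/np.linalg.norm(r)
def plane(d,u,v,z):
    p,r=ray(d,u,v); return p+r*(z-p[2])/r[2]
def tri(a,b):  # rays -> point, gap
    (p,r),(q,s)=a,b
    t=np.linalg.lstsq(np.c_[r,-s],q-p,rcond=None)[0]
    A,B=p+r*t[0],q+s*t[1]; return (A+B)/2,np.linalg.norm(A-B)
def proj(d,P):
    c=Rot(d['attitude']).T@(np.array(P)-d['position']); return np.array([d['cx']-d['fx']*c[0]/c[2],d['cy']+d['fy']*c[1]/c[2]])
E
python3 - <<'E'
from h import *
a=manip.get_image('scene');b=manip.get_image('top')
np.save('scene.npy',a,allow_pickle=True);np.save('top.npy',b,allow_pickle=True)
out=[]
for d,(x0,y0) in((a,(205,100)),(b,(140,80))):
    f=d['frame'].astype(int); m=(f[:,:,2]-f[:,:,0]>2).astype(np.uint8)*255
    c=d['frame'][y0:y0+190,x0:x0+220,::-1]; mm=cv2.cvtColor(m[y0:y0+190,x0:x0+220],cv2.COLOR_GRAY2BGR)
    out.append(np.hstack([c,mm]))
o=np.vstack(out); o=cv2.resize(o,(690,596),interpolation=cv2.INTER_NEAREST); cv2.imwrite('pics/c1.png',o)
for n,d,pts in(('s',a,[(266,160),(271,255),(235,207),(319,212),(353,160)]),('t',b,[(214,225),(340,135),(302,205),(258,135),(164,143)])):
    for u,v in pts: print(n,d['frame'][v,u],d['frame'][v+25,u+18],plane(d,u,v,.03).round(3))
E
```

```text
s [195 200 209] [137 139 129] [0.439 0.097 0.03 ]
s [88 90 94] [147 146 137] [ 0.601 -0.161  0.03 ]
s [83 84 90] [140 140 130] [ 0.463 -0.083  0.03 ]
s [86 87 91] [147 146 136] [ 0.634 -0.004  0.03 ]
s [19 21 24] [146 145 135] [0.631 0.206 0.03 ]
t [206 203 203] [33 32 29] [0.441 0.087 0.03 ]
t [113 110 108] [146 141 123] [ 0.634 -0.197  0.03 ]
t [172 169 168] [142 135 118] [ 0.479 -0.104  0.03 ]
t [197 194 194] [148 142 125] [ 0.639 -0.014  0.03 ]
t [6 4 3] [143 137 120] [0.627 0.196 0.03 ]
```

View pics/c1.png

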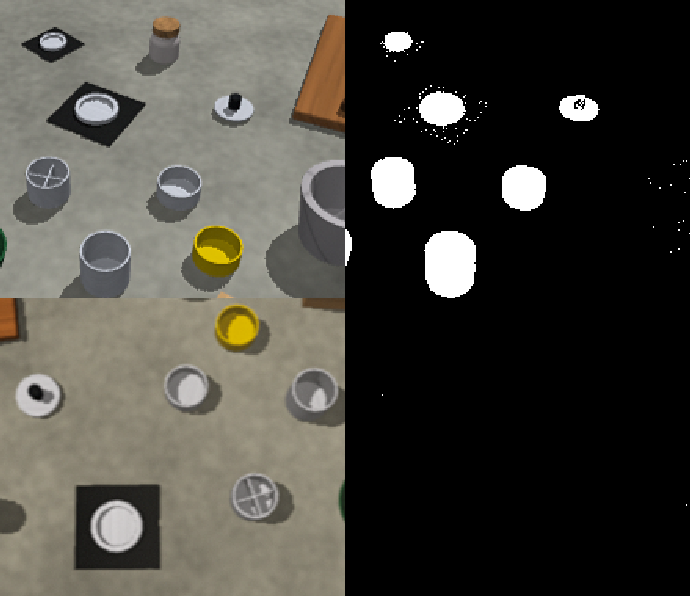

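The crop confirms the choice: the big grey dish on the larger mat, the cross-partition tier, the low grey tier (not the yellow one), the tall tier, and the lid with the black knob. Now I'll measure rim centres in both views.

```bash
cat >> h.py <<'E'
OBJ=dict(base=((266,170),(214,225),.014),deep=((271,268),(340,139),.062),div=((235,215),(302,206),.048),shal=((319,221),(259,136),.034),lid=((353,168),(164,141),.01))
def rim(d,n,seed,full):
    f=d['frame'].astype(int); k=f[:,:,0]-f[:,:,2]
    m=(k<-2) if n=='s' else (k<10)&(f.sum(2)>150)
    if full: m&=f.sum(2)>(380 if n=='t' else 330)
    w=np.zeros(m.shape,np.uint8); u,v=map(int,seed); w[v-32:v+33,u-32:u+33]=1
    m=cv2.morphologyEx((m*w).astype(np.uint8),cv2.MORPH_OPEN,np.ones((3,3)))
    cs,_=cv2.findContours(cv2.resize(m*255,None,fx=4,fy=4,interpolation=cv2.INTER_LINEAR)//128,cv2.RETR_EXTERNAL,cv2.CHAIN_APPROX_NONE)
    c=max(cs,key=cv2.contourArea)[:,0].astype(np.float32); c=(c+.5)/4-.5
    h=cv2.convexHull(c)[:,0]
    c0=(c.max(0)+c.min(0))/2
    if not full:
        P=plane(d,*c0,.03); up=proj(d,P+[0,0,.03])-proj(d,P); up/=np.linalg.norm(up)
        s=c@up; w_=np.abs(c@[-up[1],up[0]]); W=np.ptp(c@[-up[1],up[0]])
        # tiers: keep the cap above the widest line of the rim
        if n=='s':
            e=.5*W*.75  # approx. half minor axis
            c=c[s>s.max()-e]
        else: c=c[s>s.max()-W*.5]
    return cv2.fitEllipse(c)
E
python3 - <<'E'
from h import *
a=np.load('scene.npy',allow_pickle=True).item();b=np.load('top.npy',allow_pickle=True).item()
for n,(s,t,z) in OBJ.items():
    full=n in('base','lid')
    ea=rim(a,'s',s,full);eb=rim(b,'t',t,full)
    P,g=tri(ray(a,*ea[0]),ray(b,*eb[0]))
    print(n,np.round(ea[0]+ea[1],1),np.round(eb[0]+eb[1],1),'tri',P.round(4),round(g,4),'planes',plane(a,*ea[0],z).round(4)[:2],plane(b,*eb[0],z).round(4)[:2])
E
```

```text
base [265.6 169.7  13.6  27.7] [213.5 224.8  32.1  32.4] tri [0.4429 0.0894 0.0055] 0.0021 planes [0.4473 0.0799] [0.443  0.0893]
deep [271.5 258.5  24.2  32. ] [340.  138.4  27.8  29.2] tri [ 0.6175 -0.1886  0.0607] 0.0009 planes [ 0.6183 -0.1892] [ 0.6167 -0.1886]
div [234.6 208.8  18.7  28. ] [300.5 206.8  29.9  33. ] tri [ 0.4736 -0.0992  0.0434] 0.0001 planes [ 0.4763 -0.1028] [ 0.4731 -0.0985]
shal [318.7 214.3  19.1  27.9] [258.5 134.7  24.6  27.3] tri [ 0.6381 -0.0154  0.0352] 0.0007 planes [ 0.6375 -0.0146] [ 0.6388 -0.0153]
lid [358.3 170.4  11.2  18.2] [163.4 141.3  26.2  27.8] tri [ 0.645   0.2069 -0.0011] 0.0101 planes [0.6518 0.1982] [0.637  0.2016]
```

```bash
sed -i "s/if full: m&=.*/if full: m\&=f.sum(2)>(380 if n=='t' else 180)/; s/(k<10)/(k<TH)/; s/^OBJ=/TH=12\nOBJ=/; s/    return cv2.fitEllipse(c)/    if full: c=cv2.convexHull(c)[:,0]\n    return cv2.fitEllipse(c)/" h.py
python3 - <<'E'
from h import *
a=np.load('scene.npy',allow_pickle=True).item();b=np.load('top.npy',allow_pickle=True).item()
A,B=[],[]
def crop(d,e,s):
    u,v=map(int,s); c=cv2.resize(d['frame'][v-25:v+25,u-25:u+25,::-1],(150,150),interpolation=cv2.INTER_NEAREST)
    cc=((e[0][0]-u+25+.5)*3,(e[0][1]-v+25+.5)*3); cv2.ellipse(c,(cc,(e[1][0]*3,e[1][1]*3),e[2]),(0,0,255),1); return c
for n,(s,t,z) in OBJ.items():
    full=n in('base','lid')
    ea=rim(a,'s',s,full);eb=rim(b,'t',t,full)
    P,g=tri(ray(a,*ea[0]),ray(b,*eb[0]))
    A.append(crop(a,ea,s));B.append(crop(b,eb,t))
    print(n,np.round(ea[0]+ea[1],1),np.round(eb[0]+eb[1],1),'tri',P.round(4),round(g,4),'planes',plane(a,*ea[0],z).round(4)[:2],plane(b,*eb[0],z).round(4)[:2])
cv2.imwrite('pics/o.png',np.vstack([np.hstack(A),np.hstack(B)]))
E
```

```text
base [265.9 168.6  21.7  29.1] [213.5 224.9  32.8  33.2] tri [0.443  0.0895 0.0091] 0.0006 planes [0.4458 0.0843] [0.4429 0.0893]
deep [271.5 258.5  24.2  32. ] [340.3 137.9  26.7  29.7] tri [ 0.618  -0.1893  0.0618] 0.0006 planes [ 0.6183 -0.1892] [ 0.6177 -0.1894]
div [234.6 208.8  18.7  28. ] [301.5 205.8  28.6  32. ] tri [ 0.4753 -0.1012  0.046 ] 0.0003 planes [ 0.4763 -0.1028] [ 0.4752 -0.1008]
shal [318.7 214.3  19.1  27.9] [258.5 135.1  25.4  28.1] tri [ 0.6377 -0.0151  0.0346] 0.0001 planes [ 0.6375 -0.0146] [ 0.6379 -0.0151]
lid [353.3 168.5  16.8  26.2] [163.3 141.2  27.4  28.6] tri [0.6376 0.2022 0.0076] 0.001 planes [0.638  0.1988] [0.6373 0.2019]
```

View pics/o.png

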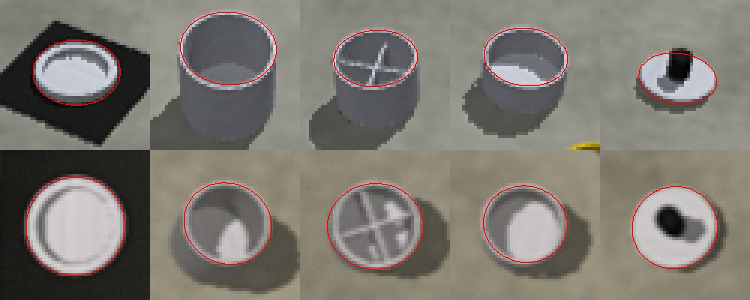

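The overlay shows the ellipses sitting on the rims. Triangulated heights agree with the text (62, 46 and 35 mm), apart from the base and lid, whose scene ellipses take in the side faces. Those two come from the top view. Now I square up the tool and move towards the deep tier.

```bash
python3 -m pendant '[{"rz":5.5},{"rz":5.5},{"rz":5.5},{"rz":5.4},{},{"dx":0.025,"dy":-0.021},{"dx":0.025,"dy":-0.021},{"dx":0.025,"dy":-0.021},{"dx":0.025,"dy":-0.021},{"dx":0.025,"dy":-0.021},{"dx":0.025,"dy":-0.021},{"dx":0.025,"dy":-0.021}]' 40; python3 -m pendant '[{"dx":0.025,"dy":-0.022},{"dx":0.025,"dy":-0.022},{"dx":0.025,"dy":-0.022},{"dx":0.025,"dy":-0.022},{"dx":0.025,"dy":-0.022},{"dx":0.025,"dy":-0.022},{"dx":0.025,"dy":-0.022},{"dx":0.025,"dy":-0.022},{"dx":0.02,"dy":-0.015},{},{}]'
```

```text
invalid input
invalid input
```

```bash
python3 -m pendant '[{"rz":5.5},{"rz":5.5},{"rz":5.5},{"rz":5.4},{"dz":0},{"dx":0.025,"dy":-0.021},{"dx":0.025,"dy":-0.021},{"dx":0.025,"dy":-0.021},{"dx":0.025,"dy":-0.021},{"dx":0.025,"dy":-0.021},{"dx":0.025,"dy":-0.021},{"dx":0.025,"dy":-0.021}]' 40
```

```text
invalid input
```

```bash
python3 -m pendant '[{"dx":0,"dy":0,"dz":0,"rx":0,"ry":0,"rz":5.5,"hand":0.085}]' 40; python3 -m pendant '[{"rz":5.5,"hand":0.085}]'; python3 -m pendant '[{"dx":0,"dy":0,"dz":0,"rx":0,"ry":0,"rz":5.5,"hand":0.085}]'
```

```text
clock: 0.28
position: [0.2147, -0.5332, 0.2309]
ee_rot: [-0.0, 0.99, 0.142, -0.0]
contact_force: [-0.2, -0.1, -0.4]
width: 0.0849
gripper_force: 0.0
clock: 0.37
position: [0.2147, -0.5332, 0.231]
ee_rot: [-0.0, 0.996, 0.093, -0.0]
contact_force: [0.5, 0.5, -0.1]
width: 0.0849
gripper_force: 0.0invalid input
```

```bash
python3 -m pendant '[{"dx":0,"dy":0,"dz":0,"rx":0,"ry":0,"rz":5.4,"hand":0.085},{"dx":0,"dy":0,"dz":0,"rx":0,"ry":0,"rz":5.3,"hand":0.085},{"dx":0.025,"dy":-0.021,"dz":0,"rx":0,"ry":0,"rz":0,"hand":0.085},{"dx":0.025,"dy":-0.021,"dz":0,"rx":0,"ry":0,"rz":0,"hand":0.085},{"dx":0.025,"dy":-0.021,"dz":0,"rx":0,"ry":0,"rz":0,"hand":0.085},{"dx":0.025,"dy":-0.021,"dz":0,"rx":0,"ry":0,"rz":0,"hand":0.085},{"dx":0.025,"dy":-0.021,"dz":0,"rx":0,"ry":0,"rz":0,"hand":0.085},{"dx":0.025,"dy":-0.021,"dz":0,"rx":0,"ry":0,"rz":0,"hand":0.085},{"dx":0.025,"dy":-0.021,"dz":0,"rx":0,"ry":0,"rz":0,"hand":0.085},{"dx":0.025,"dy":-0.021,"dz":0,"rx":0,"ry":0,"rz":0,"hand":0.085}]'; python3 -m pendant '[{"dx":0.025,"dy":-0.022,"dz":0,"rx":0,"ry":0,"rz":0,"hand":0.085},{"dx":0.025,"dy":-0.022,"dz":0,"rx":0,"ry":0,"rz":0}]'
```

```text
clock: 1.2
position: [0.415, -0.3633, 0.2312]
ee_rot: [-0.0, 1.0, 0.002, -0.0]
contact_force: [-0.5, 0.6, 0.4]
width: 0.085
gripper_force: 0.0invalid input
```

```bash
python3 -m pendant '[{"dx":0.029,"dy":-0.025,"dz":0,"rx":0,"ry":0,"rz":-0.2,"hand":0.085},{"dx":0.029,"dy":-0.025,"dz":0,"rx":0,"ry":0,"rz":0,"hand":0.085},{"dx":0.029,"dy":-0.025,"dz":0,"rx":0,"ry":0,"rz":0,"hand":0.085},{"dx":0.029,"dy":-0.025,"dz":0,"rx":0,"ry":0,"rz":0,"hand":0.085},{"dx":0.029,"dy":-0.025,"dz":0,"rx":0,"ry":0,"rz":0,"hand":0.085},{"dx":0.029,"dy":-0.025,"dz":0,"rx":0,"ry":0,"rz":0,"hand":0.085},{"dx":0.029,"dy":-0.024,"dz":0.02,"rx":0,"ry":0,"rz":0,"hand":0.085},{"dx":0,"dy":0,"dz":0.03,"rx":0,"ry":0,"rz":0,"hand":0.085},{"dx":0,"dy":0,"dz":0.03,"rx":0,"ry":0,"rz":0,"hand":0.085},{"dx":0,"dy":0,"dz":0.03,"rx":0,"ry":0,"rz":0,"hand":0.085},{"dx":0,"dy":0,"dz":0.02,"rx":0,"ry":0,"rz":0,"hand":0.085},{"dx":0,"dy":0,"dz":0,"rx":0,"ry":0,"rz":0,"hand":0.085}]'
python3 - <<'E'
from h import *
a=manip.get_image('scene');b=manip.get_image('top')
o=np.hstack([cv2.resize(a['frame'][110:310,180:360,::-1],(400,444)),cv2.resize(b['frame'][60:260,260:440,::-1],(400,444))])
cv2.imwrite('pics/g1.png',o)
E
```

```text
clock: 2.2
position: [0.6118, -0.188, 0.0964]
ee_rot: [-0.002, 1.0, 0.004, -0.005]
contact_force: [-1.0, -0.3, 0.4]
width: 0.0847
gripper_force: 0.0
```

View pics/g1.png

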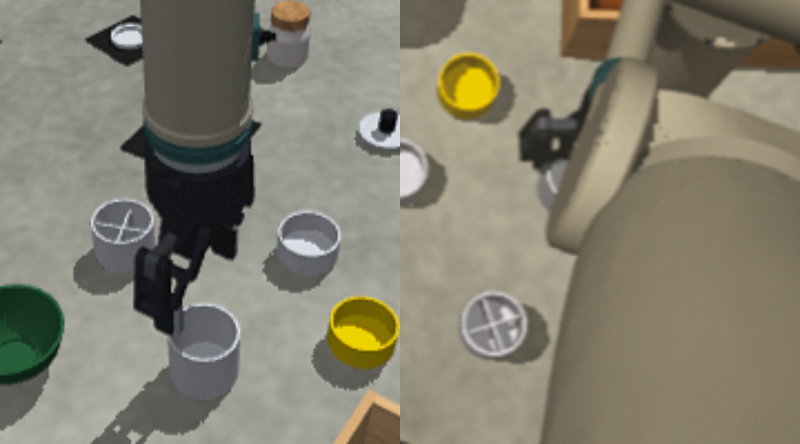

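The scene crop shows the open fingers straddling the deep tier, still above its rim at about (205,340). The arm hides it in the top view. I'll check the settled pose, and where the finger tips should project.

Run:
```python
from h import *
s=manip.get_state();print(s['clock'],s['position'],s['ee_rot'],s['qpos'].round(3))
a=manip.get_image('scene')
for y in(-.0425,0,.0425):
    p=proj(a,s['position']+[0,y,.012]); print(((p-[180,110])*400/180).round())
```

```text
2.3 [ 0.6150101  -0.18962509  0.10130805] [-2.63843017e-04  9.99992491e-01  3.80342032e-03 -6.94213083e-04] [-0.407  0.468  1.539 -0.     1.136  1.156]
[173. 326.]
[200. 290.]
[225. 256.]
```

```bash
python3 -m pendant '[{"dx":0.001,"dy":0,"dz":0.02,"rx":0,"ry":0,"rz":0.4,"hand":0.085},{"dx":0,"dy":0,"dz":0.02,"rx":0,"ry":0,"rz":0,"hand":0.085},{"dx":0,"dy":0,"dz":0.02,"rx":0,"ry":0,"rz":0,"hand":0.085},{"dx":0,"dy":0,"dz":0.015,"rx":0,"ry":0,"rz":0,"hand":0.085},{"dx":0,"dy":0,"dz":0.008,"rx":0,"ry":0,"rz":0,"hand":0.085},{"dx":0,"dy":0,"dz":0,"rx":0,"ry":0,"rz":0,"hand":0.085},{"dx":0,"dy":0,"dz":0,"rx":0,"ry":0,"rz":0,"hand":0.085}]'
python3 -m pendant '[{"dx":0,"dy":0,"dz":0,"rx":0,"ry":0,"rz":0,"hand":0.05},{"dx":0,"dy":0,"dz":0,"rx":0,"ry":0,"rz":0,"hand":0.05},{"dx":0,"dy":0,"dz":0,"rx":0,"ry":0,"rz":0,"hand":0.05},{"dx":0,"dy":0,"dz":0,"rx":0,"ry":0,"rz":0,"hand":0.05},{"dx":0,"dy":0,"dz":0,"rx":0,"ry":0,"rz":0,"hand":0.05},{"dx":0,"dy":0,"dz":0,"rx":0,"ry":0,"rz":0,"hand":0.05},{"dx":0,"dy":0,"dz":0,"rx":0,"ry":0,"rz":0,"hand":0.05},{"dx":0,"dy":0,"dz":0,"rx":0,"ry":0,"rz":0,"hand":0.05}]' 40
```

```text
clock: 2.93
position: [0.6173, -0.1903, 0.0202]
ee_rot: [0.001, 1.0, 0.0, 0.001]
contact_force: [-0.9, 0.2, -0.0]
width: 0.085
gripper_force: 0.0
clock: 3.6
position: [0.6176, -0.1903, 0.0208]
ee_rot: [0.001, 1.0, 0.0, 0.002]
contact_force: [-1.0, 0.3, 5.4]
width: 0.0621
gripper_force: 44.1
```

```bash
python3 -m pendant '[{"dx":0,"dy":0,"dz":-0.01,"rx":0,"ry":0,"rz":0,"hand":0.05},{"dx":0,"dy":0,"dz":-0.02,"rx":0,"ry":0,"rz":0,"hand":0.05},{"dx":0,"dy":0,"dz":-0.025,"rx":0,"ry":0,"rz":0,"hand":0.05},{"dx":0,"dy":0,"dz":-0.025,"rx":0,"ry":0,"rz":0,"hand":0.05},{"dx":0,"dy":0,"dz":-0.02,"rx":0,"ry":0,"rz":0,"hand":0.05},{"dx":0,"dy":0,"dz":0,"rx":0,"ry":0,"rz":0,"hand":0.05}]'
python3 -m pendant '[{"dx":-0.008,"dy":-0.012,"dz":0,"rx":0,"ry":0,"rz":0,"hand":0.05},{"dx":-0.016,"dy":-0.026,"dz":0,"rx":0,"ry":0,"rz":0,"hand":0.05},{"dx":-0.016,"dy":-0.026,"dz":0,"rx":0,"ry":0,"rz":0,"hand":0.05},{"dx":-0.016,"dy":-0.026,"dz":0,"rx":0,"ry":0,"rz":0,"hand":0.05},{"dx":-0.016,"dy":-0.026,"dz":0,"rx":0,"ry":0,"rz":0,"hand":0.05},{"dx":-0.016,"dy":-0.026,"dz":0,"rx":0,"ry":0,"rz":0,"hand":0.05},{"dx":-0.016,"dy":-0.026,"dz":0,"rx":0,"ry":0,"rz":0,"hand":0.05},{"dx":-0.016,"dy":-0.026,"dz":0,"rx":0,"ry":0,"rz":0,"hand":0.05},{"dx":-0.016,"dy":-0.026,"dz":0,"rx":0,"ry":0,"rz":0,"hand":0.05},{"dx":-0.016,"dy":-0.026,"dz":0,"rx":0,"ry":0,"rz":0,"hand":0.05},{"dx":-0.016,"dy":-0.026,"dz":0,"rx":0,"ry":0,"rz":0,"hand":0.05},{"dx":-0.006,"dy":-0.008,"dz":0,"rx":0,"ry":0,"rz":0,"hand":0.05}]'
python3 -m pendant '[{"dx":0,"dy":0,"dz":0,"rx":0,"ry":0,"rz":0,"hand":0.05},{"dx":0,"dy":0,"dz":0,"rx":0,"ry":0,"rz":0,"hand":0.05},{"dx":0,"dy":0,"dz":0,"rx":0,"ry":0,"rz":0,"hand":0.05}]'
```

```text
clock: 4.1
position: [0.619, -0.1908, 0.1243]
ee_rot: [0.002, 1.0, 0.0, 0.004]
contact_force: [1.0, -0.3, 0.5]
width: 0.062
gripper_force: 44.0
clock: 5.1
position: [0.4381, 0.0928, 0.118]
ee_rot: [-0.001, 1.0, 0.001, -0.002]
contact_force: [-0.3, -0.0, -1.0]
width: 0.0621
gripper_force: 44.1
clock: 5.35
position: [0.4432, 0.0893, 0.1188]
ee_rot: [0.0, 1.0, 0.0, 0.001]
contact_force: [-0.0, -0.1, -1.9]
width: 0.0617
gripper_force: 44.1
```

```bash
python3 -m pendant '[{"dx":0,"dy":0,"dz":0.015,"rx":0,"ry":0,"rz":0,"hand":0.05},{"dx":0,"dy":0,"dz":0.02,"rx":0,"ry":0,"rz":0,"hand":0.05},{"dx":0,"dy":0,"dz":0.02,"rx":0,"ry":0,"rz":0,"hand":0.05},{"dx":0,"dy":0,"dz":0.015,"rx":0,"ry":0,"rz":0,"hand":0.05},{"dx":0,"dy":0,"dz":0.005,"rx":0,"ry":0,"rz":0,"hand":0.05},{"dx":0,"dy":0,"dz":0,"rx":0,"ry":0,"rz":0,"hand":0.05},{"dx":0,"dy":0,"dz":0,"rx":0,"ry":0,"rz":0,"hand":0.05}]'
python3 -m pendant '[{"dx":0,"dy":0,"dz":0.003,"rx":0,"ry":0,"rz":0,"hand":0.05},{"dx":0,"dy":0,"dz":0.002,"rx":0,"ry":0,"rz":0,"hand":0.05},{"dx":0,"dy":0,"dz":0.002,"rx":0,"ry":0,"rz":0,"hand":0.05},{"dx":0,"dy":0,"dz":0.002,"rx":0,"ry":0,"rz":0,"hand":0.05},{"dx":0,"dy":0,"dz":0.002,"rx":0,"ry":0,"rz":0,"hand":0.05},{"dx":0,"dy":0,"dz":0.002,"rx":0,"ry":0,"rz":0,"hand":0.05},{"dx":0,"dy":0,"dz":0,"rx":0,"ry":0,"rz":0,"hand":0.05},{"dx":0,"dy":0,"dz":0,"rx":0,"ry":0,"rz":0,"hand":0.05}]'
```

```text
clock: 5.93
position: [0.4431, 0.0895, 0.0439]
ee_rot: [0.0, 1.0, -0.0, 0.0]
contact_force: [-0.1, 0.2, -0.5]
width: 0.0618
gripper_force: 44.1
clock: 6.6
position: [0.4419, 0.0902, 0.0306]
ee_rot: [0.0, 1.0, 0.0, -0.0]
contact_force: [0.3, -0.1, -1.2]
width: 0.0619
gripper_force: 44.1
```

```bash
python3 -m pendant '[{"dx":0,"dy":0,"dz":0.001,"rx":0,"ry":0,"rz":0,"hand":0.05},{"dx":0,"dy":0,"dz":0.001,"rx":0,"ry":0,"rz":0,"hand":0.05},{"dx":0,"dy":0,"dz":0.001,"rx":0,"ry":0,"rz":0,"hand":0.05},{"dx":0,"dy":0,"dz":0,"rx":0,"ry":0,"rz":0,"hand":0.05},{"dx":0,"dy":0,"dz":0,"rx":0,"ry":0,"rz":0,"hand":0.05}]'
```

```text
clock: 7.02
position: [0.4422, 0.0902, 0.0288]
ee_rot: [0.0, 1.0, 0.0, 0.0]
contact_force: [-1.8, -0.2, 9.4]
width: 0.0621
gripper_force: 45.0
```

```bash
python3 -c "
from h import *
a=manip.get_image('scene');cv2.imwrite('pics/p1.png',cv2.resize(a['frame'][70:230,190:350,::-1],(500,500)))"
```

```text
(no output)
```

View pics/p1.png

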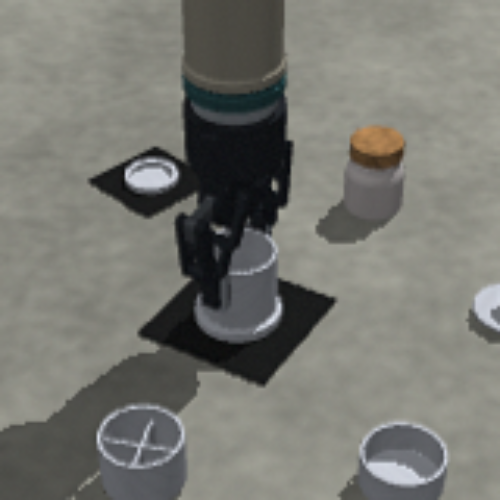

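The picture shows the tier upright in the large dish, and contact came at the expected height. I'll release and go for the divided tier.

```bash
python3 -m pendant '[{"dx":0,"dy":0,"dz":0,"rx":0,"ry":0,"rz":0,"hand":0.085},{"dx":0,"dy":0,"dz":0,"rx":0,"ry":0,"rz":0,"hand":0.085},{"dx":0,"dy":0,"dz":0,"rx":0,"ry":0,"rz":0,"hand":0.085},{"dx":0,"dy":0,"dz":0,"rx":0,"ry":0,"rz":0,"hand":0.085},{"dx":0,"dy":0,"dz":0,"rx":0,"ry":0,"rz":0,"hand":0.085},{"dx":0,"dy":0,"dz":-0.01,"rx":0,"ry":0,"rz":0,"hand":0.085},{"dx":0,"dy":0,"dz":-0.02,"rx":0,"ry":0,"rz":0,"hand":0.085},{"dx":0,"dy":0,"dz":-0.03,"rx":0,"ry":0,"rz":0,"hand":0.085},{"dx":0,"dy":0,"dz":-0.03,"rx":0,"ry":0,"rz":0,"hand":0.085},{"dx":0,"dy":0,"dz":-0.01,"rx":0,"ry":0,"rz":0,"hand":0.085},{"dx":0,"dy":0,"dz":0,"rx":0,"ry":0,"rz":0,"hand":0.085}]'
python3 -m pendant '[{"dx":0.004,"dy":0.022,"dz":0,"rx":0,"ry":0,"rz":0,"hand":0.085},{"dx":0.004,"dy":0.022,"dz":0,"rx":0,"ry":0,"rz":0,"hand":0.085},{"dx":0.004,"dy":0.022,"dz":0,"rx":0,"ry":0,"rz":0,"hand":0.085},{"dx":0.004,"dy":0.022,"dz":0,"rx":0,"ry":0,"rz":0,"hand":0.085},{"dx":0.004,"dy":0.022,"dz":0,"rx":0,"ry":0,"rz":0,"hand":0.085},{"dx":0.004,"dy":0.022,"dz":0,"rx":0,"ry":0,"rz":0,"hand":0.085},{"dx":0.004,"dy":0.022,"dz":0,"rx":0,"ry":0,"rz":0,"hand":0.085},{"dx":0.004,"dy":0.022,"dz":0,"rx":0,"ry":0,"rz":0,"hand":0.085},{"dx":0.001,"dy":0.015,"dz":0,"rx":0,"ry":0,"rz":0,"hand":0.085},{"dx":0,"dy":0,"dz":0,"rx":0,"ry":0,"rz":0,"hand":0.085},{"dx":0,"dy":0,"dz":0,"rx":0,"ry":0,"rz":0,"hand":0.085},{"dx":0,"dy":0,"dz":0,"rx":0,"ry":0,"rz":0,"hand":0.085}]'
python3 - <<'E'
from h import *
a=manip.get_image('scene');b=manip.get_image('top')
for t in (10,12,14):
    import h; h.TH=t
    P=proj(b,[.4425,.09,.07]);e=rim(b,'t',P,False); print(P,np.round(e[0]+e[1],1),plane(b,*e[0],.07))
P=proj(a,[.4425,.09,.07]);e=rim(a,'s',P,False); print(P,np.round(e[0]+e[1],1),plane(a,*e[0],.07))
E
```

```text
clock: 7.98
position: [0.4443, 0.0903, 0.1305]
ee_rot: [-0.0, 1.0, 0.0, 0.003]
contact_force: [-0.4, -0.3, -0.1]
width: 0.0852
gripper_force: 0.0
clock: 8.98
position: [0.4742, -0.1, 0.1267]
ee_rot: [-0.001, 1.0, 0.0, -0.001]
contact_force: [-0.1, 0.1, 0.3]
width: 0.0852
gripper_force: 0.0
[210.69321299 222.89463973] [212.3 223.5  33.   36.2] [0.44107879 0.08668148 0.07      ]
[210.69321299 222.89463973] [212.3 223.5  33.   36.2] [0.44107879 0.08668148 0.07      ]
[210.69321299 222.89463973] [212.3 223.5  33.   36.2] [0.44107879 0.08668148 0.07      ]
[265.68182329 149.44968067] [266.  150.7  16.5  25.2] [0.44555463 0.08610216 0.07      ]
```

```bash
python3 -m pendant '[{"dx":0,"dy":0,"dz":0.02,"rx":0,"ry":0,"rz":0,"hand":0.085},{"dx":0,"dy":0,"dz":0.025,"rx":0,"ry":0,"rz":0,"hand":0.085},{"dx":0,"dy":0,"dz":0.025,"rx":0,"ry":0,"rz":0,"hand":0.085},{"dx":0,"dy":0,"dz":0.02,"rx":0,"ry":0,"rz":0,"hand":0.085},{"dx":0,"dy":0,"dz":0.015,"rx":0,"ry":0,"rz":0,"hand":0.085},{"dx":0,"dy":0,"dz":0.006,"rx":0,"ry":0,"rz":0,"hand":0.085},{"dx":0,"dy":0,"dz":0,"rx":0,"ry":0,"rz":0,"hand":0.085},{"dx":0,"dy":0,"dz":0,"rx":0,"ry":0,"rz":0,"hand":0.085}]'
python3 -m pendant '[{"dx":0,"dy":0,"dz":0,"rx":0,"ry":0,"rz":0,"hand":0.05},{"dx":0,"dy":0,"dz":0,"rx":0,"ry":0,"rz":0,"hand":0.05},{"dx":0,"dy":0,"dz":0,"rx":0,"ry":0,"rz":0,"hand":0.05},{"dx":0,"dy":0,"dz":0,"rx":0,"ry":0,"rz":0,"hand":0.05},{"dx":0,"dy":0,"dz":0,"rx":0,"ry":0,"rz":0,"hand":0.05},{"dx":0,"dy":0,"dz":0,"rx":0,"ry":0,"rz":0,"hand":0.05},{"dx":0,"dy":0,"dz":0,"rx":0,"ry":0,"rz":0,"hand":0.05},{"dx":0,"dy":0,"dz":0,"rx":0,"ry":0,"rz":0,"hand":0.05}]' 40
```

```text
clock: 9.75
position: [0.4754, -0.1004, 0.017]
ee_rot: [0.0, 1.0, 0.001, 0.0]
contact_force: [0.4, -0.2, 0.2]
width: 0.0849
gripper_force: 0.0
clock: 10.42
position: [0.4763, -0.1011, 0.018]
ee_rot: [0.0, 1.0, 0.0, 0.001]
contact_force: [0.1, 0.6, 5.9]
width: 0.0597
gripper_force: 44.5
```

```bash
python3 -m pendant '[{"dx":0,"dy":0,"dz":-0.005,"rx":0,"ry":0,"rz":0,"hand":0.05},{"dx":0,"dy":0,"dz":-0.01,"rx":0,"ry":0,"rz":0,"hand":0.05},{"dx":0,"dy":0,"dz":-0.02,"rx":0,"ry":0,"rz":0,"hand":0.05},{"dx":0,"dy":0,"dz":-0.015,"rx":0,"ry":0,"rz":0,"hand":0.05},{"dx":0,"dy":0,"dz":0,"rx":0,"ry":0,"rz":0,"hand":0.05},{"dx":0,"dy":0,"dz":0,"rx":0,"ry":0,"rz":0,"hand":0.05}]';  python3 -c "
from h import *
print(manip.get_state()['width'])
a=manip.get_image('scene');cv2.imwrite('pics/p2.png',cv2.resize(a['frame'][90:250,170:330,::-1],(500,500)))"
```

```text
clock: 10.92
position: [0.4755, -0.101, 0.0673]
ee_rot: [0.0, 1.0, 0.0, 0.001]
contact_force: [-0.7, -0.1, -1.8]
width: 0.0598
gripper_force: 43.7
0.059788640677071854
```

View pics/p2.png

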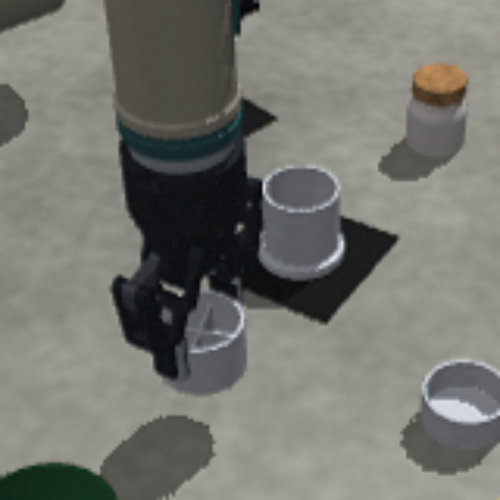

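The divided tier is held upright at about (205,340), and the deep tier stands seated at about (300,215).

```bash
python3 -m pendant '[{"dx":0,"dy":0,"dz":-0.025,"rx":0,"ry":0,"rz":0,"hand":0.05},{"dx":0,"dy":0,"dz":-0.025,"rx":0,"ry":0,"rz":0,"hand":0.05},{"dx":-0.002,"dy":-0.01,"dz":-0.01,"rx":0,"ry":0,"rz":0,"hand":0.05},{"dx":-0.004,"dy":-0.023,"dz":0,"rx":0,"ry":0,"rz":0,"hand":0.05},{"dx":-0.004,"dy":-0.025,"dz":0,"rx":0,"ry":0,"rz":0,"hand":0.05},{"dx":-0.004,"dy":-0.025,"dz":0,"rx":0,"ry":0,"rz":0,"hand":0.05},{"dx":-0.004,"dy":-0.025,"dz":0,"rx":0,"ry":0,"rz":0,"hand":0.05},{"dx":-0.004,"dy":-0.025,"dz":0,"rx":0,"ry":0,"rz":0,"hand":0.05},{"dx":-0.004,"dy":-0.025,"dz":0,"rx":0,"ry":0,"rz":0,"hand":0.05},{"dx":-0.004,"dy":-0.023,"dz":0,"rx":0,"ry":0,"rz":0,"hand":0.05},{"dx":-0.0035,"dy":-0.01,"dz":0,"rx":0,"ry":0,"rz":0,"hand":0.05},{"dx":0,"dy":0,"dz":0,"rx":0,"ry":0,"rz":0,"hand":0.05}]'
python3 -m pendant '[{"dx":0,"dy":0,"dz":0,"rx":0,"ry":0,"rz":0,"hand":0.05},{"dx":0,"dy":0,"dz":0,"rx":0,"ry":0,"rz":0,"hand":0.05},{"dx":0,"dy":0,"dz":0,"rx":0,"ry":0,"rz":0,"hand":0.05}]'
```

```text
clock: 11.97
position: [0.4394, 0.0922, 0.1256]
ee_rot: [-0.0, 1.0, 0.002, -0.002]
contact_force: [0.4, 0.9, -2.2]
width: 0.0596
gripper_force: 44.3
clock: 12.22
position: [0.4418, 0.0892, 0.1265]
ee_rot: [0.0, 1.0, -0.0, -0.0]
contact_force: [-0.1, -0.6, -1.4]
width: 0.0598
gripper_force: 44.3
```

Descend 0.033 to just above the mouth, then the last stretch slowly (seat expected at a TCP height of about 0.082).

```bash
python3 -m pendant '[{"dx":0,"dy":0,"dz":0.01,"rx":0,"ry":0,"rz":0,"hand":0.05},{"dx":0,"dy":-0.0005,"dz":0.015,"rx":0,"ry":0,"rz":0,"hand":0.05},{"dx":0,"dy":-0.0005,"dz":0.008,"rx":0,"ry":0,"rz":0,"hand":0.05},{"dx":0,"dy":0,"dz":0.002,"rx":0,"ry":0,"rz":0,"hand":0.05},{"dx":0,"dy":0,"dz":0.002,"rx":0,"ry":0,"rz":0,"hand":0.05},{"dx":0,"dy":0,"dz":0.002,"rx":0,"ry":0,"rz":0,"hand":0.05},{"dx":0,"dy":0,"dz":0.002,"rx":0,"ry":0,"rz":0,"hand":0.05},{"dx":0,"dy":0,"dz":0.002,"rx":0,"ry":0,"rz":0,"hand":0.05},{"dx":0,"dy":0,"dz":0,"rx":0,"ry":0,"rz":0,"hand":0.05},{"dx":0,"dy":0,"dz":0,"rx":0,"ry":0,"rz":0,"hand":0.05}]'
python3 -m pendant '[{"dx":0,"dy":0,"dz":0.001,"rx":0,"ry":0,"rz":0,"hand":0.05},{"dx":0,"dy":0,"dz":0.001,"rx":0,"ry":0,"rz":0,"hand":0.05},{"dx":0,"dy":0,"dz":0,"rx":0,"ry":0,"rz":0,"hand":0.05},{"dx":0,"dy":0,"dz":0,"rx":0,"ry":0,"rz":0,"hand":0.05}]'
```

```text
clock: 13.05
position: [0.4417, 0.0912, 0.0839]
ee_rot: [0.0, 1.0, 0.0, 0.0]
contact_force: [-0.1, 0.0, -1.0]
width: 0.0597
gripper_force: 44.3
clock: 13.38
position: [0.4418, 0.0912, 0.082]
ee_rot: [0.0, 1.0, 0.0, 0.0]
contact_force: [-0.5, 1.1, 1.9]
width: 0.0598
gripper_force: 44.6
```

```bash
python3 -m pendant '[{"dx":0,"dy":0,"dz":0.0007,"rx":0,"ry":0,"rz":0,"hand":0.05},{"dx":0,"dy":0,"dz":0,"rx":0,"ry":0,"rz":0,"hand":0.085},{"dx":0,"dy":0,"dz":0,"rx":0,"ry":0,"rz":0,"hand":0.085},{"dx":0,"dy":0,"dz":0,"rx":0,"ry":0,"rz":0,"hand":0.085},{"dx":0,"dy":0,"dz":0,"rx":0,"ry":0,"rz":0,"hand":0.085},{"dx":0,"dy":0,"dz":0,"rx":0,"ry":0,"rz":0,"hand":0.085},{"dx":0,"dy":0,"dz":-0.01,"rx":0,"ry":0,"rz":0,"hand":0.085},{"dx":0,"dy":0,"dz":-0.02,"rx":0,"ry":0,"rz":0,"hand":0.085},{"dx":0,"dy":0,"dz":-0.02,"rx":0,"ry":0,"rz":0,"hand":0.085},{"dx":0,"dy":0,"dz":-0.005,"rx":0,"ry":0,"rz":0,"hand":0.085},{"dx":0,"dy":0,"dz":0,"rx":0,"ry":0,"rz":0,"hand":0.085}]'
python3 -m pendant '[{"dx":0.015,"dy":0.006,"dz":0,"rx":0,"ry":0,"rz":0,"hand":0.085},{"dx":0.022,"dy":0.012,"dz":0,"rx":0,"ry":0,"rz":0,"hand":0.085},{"dx":0.022,"dy":0.012,"dz":0,"rx":0,"ry":0,"rz":0,"hand":0.085},{"dx":0.022,"dy":0.012,"dz":0,"rx":0,"ry":0,"rz":0,"hand":0.085},{"dx":0.022,"dy":0.012,"dz":0,"rx":0,"ry":0,"rz":0,"hand":0.085},{"dx":0.022,"dy":0.012,"dz":0,"rx":0,"ry":0,"rz":0,"hand":0.085},{"dx":0.022,"dy":0.012,"dz":0,"rx":0,"ry":0,"rz":0,"hand":0.085},{"dx":0.022,"dy":0.012,"dz":0,"rx":0,"ry":0,"rz":0,"hand":0.085},{"dx":0.022,"dy":0.012,"dz":0,"rx":0,"ry":0,"rz":0,"hand":0.085},{"dx":0.005,"dy":0.004,"dz":0,"rx":0,"ry":0,"rz":0,"hand":0.085},{"dx":0,"dy":0,"dz":0,"rx":0,"ry":0,"rz":0,"hand":0.085},{"dx":0,"dy":0,"dz":0,"rx":0,"ry":0,"rz":0,"hand":0.085}]';  python3 -m pendant '[{"dx":0,"dy":0,"dz":0,"rx":0,"ry":0,"rz":0,"hand":0.085},{"dx":0,"dy":0,"dz":0,"rx":0,"ry":0,"rz":0,"hand":0.085}]'; python3 -c "
from h import *
a=manip.get_image('scene');cv2.imwrite('pics/p3.png',cv2.resize(a['frame'][80:240,220:380,::-1],(500,500)))"
```

```text
clock: 14.3
position: [0.4428, 0.0912, 0.1373]
ee_rot: [-0.0, 1.0, 0.0, 0.002]
contact_force: [-0.2, 0.3, -0.5]
width: 0.0854
gripper_force: 0.0
clock: 15.3
position: [0.6361, -0.0144, 0.1344]
ee_rot: [-0.0, 1.0, 0.0, -0.002]
contact_force: [-0.5, -0.2, -0.4]
width: 0.085
gripper_force: 0.0
clock: 15.47
position: [0.6361, -0.0139, 0.1358]
ee_rot: [-0.0, 1.0, 0.001, -0.001]
contact_force: [0.6, -0.1, -0.3]
width: 0.085
gripper_force: 0.0
```

View pics/p3.png

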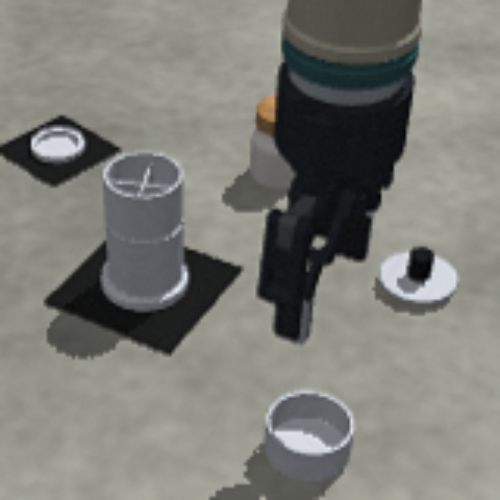

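The divided tier sits flush on the deep tier at about (145,220). Now down onto the shallow tier.

```bash
python3 -m pendant '[{"dx":0.0015,"dy":0.001,"dz":0.02,"rx":0,"ry":0,"rz":0,"hand":0.085},{"dx":0,"dy":0,"dz":0.025,"rx":0,"ry":0,"rz":0,"hand":0.085},{"dx":0,"dy":0,"dz":0.025,"rx":0,"ry":0,"rz":0,"hand":0.085},{"dx":0,"dy":0,"dz":0.025,"rx":0,"ry":0,"rz":0,"hand":0.085},{"dx":0,"dy":0,"dz":0.016,"rx":0,"ry":0,"rz":0,"hand":0.085},{"dx":0,"dy":0,"dz":0.01,"rx":0,"ry":0,"rz":0,"hand":0.085},{"dx":0,"dy":0,"dz":0.004,"rx":0,"ry":0,"rz":0,"hand":0.085},{"dx":0,"dy":0,"dz":0,"rx":0,"ry":0,"rz":0,"hand":0.085},{"dx":0,"dy":0,"dz":0,"rx":0,"ry":0,"rz":0,"hand":0.085}]'
python3 -m pendant '[{"dx":0,"dy":0,"dz":0,"rx":0,"ry":0,"rz":0,"hand":0.05},{"dx":0,"dy":0,"dz":0,"rx":0,"ry":0,"rz":0,"hand":0.05},{"dx":0,"dy":0,"dz":0,"rx":0,"ry":0,"rz":0,"hand":0.05},{"dx":0,"dy":0,"dz":0,"rx":0,"ry":0,"rz":0,"hand":0.05},{"dx":0,"dy":0,"dz":0,"rx":0,"ry":0,"rz":0,"hand":0.05},{"dx":0,"dy":0,"dz":0,"rx":0,"ry":0,"rz":0,"hand":0.05},{"dx":0,"dy":0,"dz":0,"rx":0,"ry":0,"rz":0,"hand":0.05},{"dx":0,"dy":0,"dz":0,"rx":0,"ry":0,"rz":0,"hand":0.05}]' 40
```

```text
clock: 16.27
position: [0.6398, -0.0157, 0.012]
ee_rot: [0.0, 1.0, 0.0, 0.001]
contact_force: [0.4, -0.2, -0.2]
width: 0.085
gripper_force: 0.0
clock: 16.93
position: [0.6401, -0.0158, 0.013]
ee_rot: [0.0, 1.0, 0.0, 0.001]
contact_force: [-0.4, 1.0, 4.5]
width: 0.0611
gripper_force: 42.8
```

```bash
python3 -m pendant '[{"dx":0,"dy":0,"dz":-0.01,"rx":0,"ry":0,"rz":0,"hand":0.05},{"dx":0,"dy":0,"dz":-0.02,"rx":0,"ry":0,"rz":0,"hand":0.05},{"dx":0,"dy":0,"dz":-0.025,"rx":0,"ry":0,"rz":0,"hand":0.05},{"dx":0,"dy":0,"dz":-0.025,"rx":0,"ry":0,"rz":0,"hand":0.05},{"dx":0,"dy":0,"dz":-0.025,"rx":0,"ry":0,"rz":0,"hand":0.05},{"dx":0,"dy":0,"dz":-0.025,"rx":0,"ry":0,"rz":0,"hand":0.05},{"dx":0,"dy":0,"dz":-0.015,"rx":0,"ry":0,"rz":0,"hand":0.05},{"dx":0,"dy":0,"dz":0,"rx":0,"ry":0,"rz":0,"hand":0.05}]'
python3 -m pendant '[{"dx":-0.01,"dy":-0.005,"dz":0,"rx":0,"ry":0,"rz":0,"hand":0.05},{"dx":-0.022,"dy":-0.012,"dz":0,"rx":0,"ry":0,"rz":0,"hand":0.05},{"dx":-0.022,"dy":-0.012,"dz":0,"rx":0,"ry":0,"rz":0,"hand":0.05},{"dx":-0.022,"dy":-0.012,"dz":0,"rx":0,"ry":0,"rz":0,"hand":0.05},{"dx":-0.022,"dy":-0.012,"dz":0,"rx":0,"ry":0,"rz":0,"hand":0.05},{"dx":-0.022,"dy":-0.012,"dz":0,"rx":0,"ry":0,"rz":0,"hand":0.05},{"dx":-0.022,"dy":-0.012,"dz":0,"rx":0,"ry":0,"rz":0,"hand":0.05},{"dx":-0.022,"dy":-0.012,"dz":0,"rx":0,"ry":0,"rz":0,"hand":0.05},{"dx":-0.022,"dy":-0.012,"dz":0,"rx":0,"ry":0,"rz":0,"hand":0.05},{"dx":-0.01,"dy":-0.005,"dz":0,"rx":0,"ry":0,"rz":0,"hand":0.05},{"dx":0,"dy":0,"dz":0,"rx":0,"ry":0,"rz":0,"hand":0.05},{"dx":0,"dy":0,"dz":0,"rx":0,"ry":0,"rz":0,"hand":0.05}]'
python3 -m pendant '[{"dx":0,"dy":0,"dz":0,"rx":0,"ry":0,"rz":0,"hand":0.05},{"dx":0,"dy":0,"dz":0,"rx":0,"ry":0,"rz":0,"hand":0.05}]'
```

```text
clock: 17.6
position: [0.6417, -0.016, 0.1614]
ee_rot: [0.001, 1.0, 0.0, 0.005]
contact_force: [1.0, 0.5, -0.2]
width: 0.0612
gripper_force: 43.8
clock: 18.6
position: [0.4429, 0.0902, 0.1557]
ee_rot: [0.0, 1.0, 0.001, 0.0]
contact_force: [0.6, -0.0, -0.7]
width: 0.0613
gripper_force: 43.7
clock: 18.77
position: [0.4445, 0.0897, 0.1559]
ee_rot: [0.0, 1.0, -0.0, 0.0]
contact_force: [0.5, -0.3, -1.3]
width: 0.0609
gripper_force: 43.7
```

```bash
python3 -m pendant '[{"dx":-0.0007,"dy":-0.001,"dz":0.01,"rx":0,"ry":0,"rz":0,"hand":0.05},{"dx":0,"dy":0,"dz":0.012,"rx":0,"ry":0,"rz":0,"hand":0.05},{"dx":0,"dy":0,"dz":0.006,"rx":0,"ry":0,"rz":0,"hand":0.05},{"dx":0,"dy":0,"dz":0.002,"rx":0,"ry":0,"rz":0,"hand":0.05},{"dx":0,"dy":0,"dz":0.002,"rx":0,"ry":0,"rz":0,"hand":0.05},{"dx":0,"dy":0,"dz":0.002,"rx":0,"ry":0,"rz":0,"hand":0.05},{"dx":0,"dy":0,"dz":0.0015,"rx":0,"ry":0,"rz":0,"hand":0.05},{"dx":0,"dy":0,"dz":0,"rx":0,"ry":0,"rz":0,"hand":0.05},{"dx":0,"dy":0,"dz":0,"rx":0,"ry":0,"rz":0,"hand":0.05}]'
python3 -m pendant '[{"dx":0,"dy":0,"dz":0.001,"rx":0,"ry":0,"rz":0,"hand":0.05},{"dx":0,"dy":0,"dz":0.001,"rx":0,"ry":0,"rz":0,"hand":0.05},{"dx":0,"dy":0,"dz":0,"rx":0,"ry":0,"rz":0,"hand":0.05},{"dx":0,"dy":0,"dz":0,"rx":0,"ry":0,"rz":0,"hand":0.05}]'
```

```text
clock: 19.52
position: [0.4426, 0.0912, 0.1208]
ee_rot: [0.0, 1.0, 0.0, 0.0]
contact_force: [0.5, -0.0, -1.1]
width: 0.0615
gripper_force: 43.7
clock: 19.85
position: [0.4426, 0.0912, 0.119]
ee_rot: [0.0, 1.0, 0.0, 0.0]
contact_force: [-1.3, -0.4, 3.7]
width: 0.0611
gripper_force: 44.0
```

```bash
python3 -m pendant '[{"dx":0,"dy":0,"dz":0,"rx":0,"ry":0,"rz":0,"hand":0.085},{"dx":0,"dy":0,"dz":0,"rx":0,"ry":0,"rz":0,"hand":0.085},{"dx":0,"dy":0,"dz":0,"rx":0,"ry":0,"rz":0,"hand":0.085},{"dx":0,"dy":0,"dz":0,"rx":0,"ry":0,"rz":0,"hand":0.085},{"dx":0,"dy":0,"dz":0,"rx":0,"ry":0,"rz":0,"hand":0.085},{"dx":0,"dy":0,"dz":-0.01,"rx":0,"ry":0,"rz":0,"hand":0.085},{"dx":0,"dy":0,"dz":-0.02,"rx":0,"ry":0,"rz":0,"hand":0.085},{"dx":0,"dy":0,"dz":-0.02,"rx":0,"ry":0,"rz":0,"hand":0.085},{"dx":0,"dy":0,"dz":-0.01,"rx":0,"ry":0,"rz":0,"hand":0.085},{"dx":0,"dy":0,"dz":0,"rx":0,"ry":0,"rz":0,"hand":0.085}]'
python3 -m pendant '[{"dx":0.011,"dy":-0.006,"dz":0,"rx":0,"ry":0,"rz":0,"hand":0.085},{"dx":0.022,"dy":-0.0125,"dz":0,"rx":0,"ry":0,"rz":0,"hand":0.085},{"dx":0.022,"dy":-0.0125,"dz":0,"rx":0,"ry":0,"rz":0,"hand":0.085},{"dx":0.022,"dy":-0.0125,"dz":0,"rx":0,"ry":0,"rz":0,"hand":0.085},{"dx":0.022,"dy":-0.0125,"dz":0,"rx":0,"ry":0,"rz":0,"hand":0.085},{"dx":0.022,"dy":-0.0125,"dz":0,"rx":0,"ry":0,"rz":0,"hand":0.06},{"dx":0.022,"dy":-0.0125,"dz":0,"rx":0,"ry":0,"rz":0,"hand":0.06},{"dx":0.022,"dy":-0.0125,"dz":0,"rx":0,"ry":0,"rz":0,"hand":0.06},{"dx":0.022,"dy":-0.0125,"dz":0,"rx":0,"ry":0,"rz":0,"hand":0.06},{"dx":0.007,"dy":-0.0045,"dz":0,"rx":0,"ry":0,"rz":0,"hand":0.06},{"dx":0,"dy":0,"dz":0,"rx":0,"ry":0,"rz":0,"hand":0.06},{"dx":0,"dy":0,"dz":0,"rx":0,"ry":0,"rz":0,"hand":0.06}]';  python3 -m pendant '[{"dx":0,"dy":0,"dz":0,"rx":0,"ry":0,"rz":0,"hand":0.06},{"dx":0,"dy":0,"dz":0,"rx":0,"ry":0,"rz":0,"hand":0.06}]'; python3 -c "
from h import *
a=manip.get_image('scene');cv2.imwrite('pics/p4.png',cv2.resize(a['frame'][60:220,240:400,::-1],(500,500)))"
```

```text
clock: 20.68
position: [0.4441, 0.0913, 0.1808]
ee_rot: [-0.0, 1.0, 0.0, 0.003]
contact_force: [0.3, -0.8, -0.5]
width: 0.085
gripper_force: 0.0
clock: 21.68
position: [0.6354, 0.2018, 0.1767]
ee_rot: [0.001, 1.0, 0.001, -0.002]
contact_force: [-0.3, -0.1, 0.1]
width: 0.0599
gripper_force: 0.0
clock: 21.85
position: [0.635, 0.2012, 0.1784]
ee_rot: [0.0, 1.0, 0.0, -0.001]
contact_force: [-0.2, -0.4, 0.5]
width: 0.0598
gripper_force: 0.0
```

View pics/p4.png

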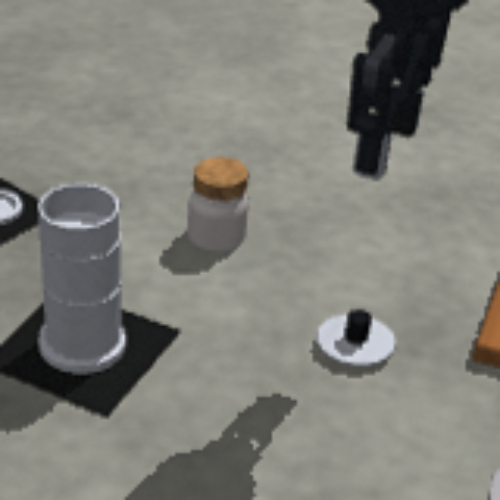

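The tower of three stands flush at about (80,280), and the lid is at (357,340). Descend to just above the knob and settle before fine-tuning.

```bash
python3 -m pendant '[{"dx":0.0005,"dy":-0.0005,"dz":0.02,"rx":0,"ry":0,"rz":0,"hand":0.05},{"dx":0,"dy":0,"dz":0.025,"rx":0,"ry":0,"rz":0,"hand":0.05},{"dx":0,"dy":0,"dz":0.025,"rx":0,"ry":0,"rz":0,"hand":0.05},{"dx":0,"dy":0,"dz":0.025,"rx":0,"ry":0,"rz":0,"hand":0.05},{"dx":0,"dy":0,"dz":0.018,"rx":0,"ry":0,"rz":0,"hand":0.05},{"dx":0,"dy":0,"dz":0.005,"rx":0,"ry":0,"rz":0,"hand":0.05},{"dx":0,"dy":0,"dz":0,"rx":0,"ry":0,"rz":0,"hand":0.05},{"dx":0,"dy":0,"dz":0,"rx":0,"ry":0,"rz":0,"hand":0.05},{"dx":0,"dy":0,"dz":0,"rx":0,"ry":0,"rz":0,"hand":0.05}]'; python3 -c "
from h import *
# lid disc centre and knob root from the first pictures: hull ellipse again, threshold varied
b=np.load('top.npy',allow_pickle=True).item();a=np.load('scene.npy',allow_pickle=True).item()
import h
for t in(8,12,15):
    h.TH=t;e=rim(b,'t',(164,141),True);print(np.round(e[0]+e[1],1),plane(b,*e[0],.01))
# knob top: dark blobs in both views
c=[]
for d,(u,v) in((a,(353,160)),(b,(164,141))):
    m=(d['frame'].sum(2)<130).astype(np.uint8);w=np.zeros_like(m);w[v-14:v+14,u-12:u+12]=1
    k=m*w; ys,xs=np.nonzero(k);c.append((xs.mean(),ys.mean()));print(c[-1],k.sum())
print(tri(ray(a,*c[0]),ray(b,*c[1])))"
```

```text
clock: 22.65
position: [0.6379, 0.2024, 0.0625]
ee_rot: [-0.0, 1.0, 0.0, 0.002]
contact_force: [-0.1, -0.1, 0.5]
width: 0.0499
gripper_force: 0.0
[163.6 141.3  27.1  27.7] [0.63720694 0.20110992 0.01      ]
[163.3 141.2  27.4  28.6] [0.6372897  0.20190801 0.01      ]
[163.2 141.1  27.9  28.9] [0.63757871 0.20215048 0.01      ]
(np.float64(354.01612903225805), np.float64(164.3548387096774)) 62
(np.float64(162.2280701754386), np.float64(139.56140350877192)) 57
(array([0.63745245, 0.2015792 , 0.02163348]), np.float64(0.0005234599776567845))
```

```bash
python3 -m pendant '[{"dx":0,"dy":0.0005,"dz":0.015,"rx":0,"ry":0,"rz":0,"hand":0.05},{"dx":0,"dy":0,"dz":0.015,"rx":0,"ry":0,"rz":0,"hand":0.05},{"dx":0,"dy":0,"dz":0.01,"rx":0,"ry":0,"rz":0,"hand":0.05},{"dx":0,"dy":0,"dz":0.006,"rx":0,"ry":0,"rz":0,"hand":0.05},{"dx":0,"dy":0,"dz":0,"rx":0,"ry":0,"rz":0,"hand":0.05},{"dx":0,"dy":0,"dz":0,"rx":0,"ry":0,"rz":0,"hand":0.05},{"dx":0,"dy":0,"dz":0,"rx":0,"ry":0,"rz":0,"hand":0.05}]'
python3 -m pendant '[{"dx":0,"dy":0,"dz":0,"rx":0,"ry":0,"rz":0,"hand":0.01},{"dx":0,"dy":0,"dz":0,"rx":0,"ry":0,"rz":0,"hand":0.01},{"dx":0,"dy":0,"dz":0,"rx":0,"ry":0,"rz":0,"hand":0.01},{"dx":0,"dy":0,"dz":0,"rx":0,"ry":0,"rz":0,"hand":0.01},{"dx":0,"dy":0,"dz":0,"rx":0,"ry":0,"rz":0,"hand":0.01},{"dx":0,"dy":0,"dz":0,"rx":0,"ry":0,"rz":0,"hand":0.01},{"dx":0,"dy":0,"dz":0,"rx":0,"ry":0,"rz":0,"hand":0.01},{"dx":0,"dy":0,"dz":0,"rx":0,"ry":0,"rz":0,"hand":0.01},{"dx":0,"dy":0,"dz":0,"rx":0,"ry":0,"rz":0,"hand":0.01}]' 40
```

```text
clock: 23.23
position: [0.6376, 0.2019, 0.0154]
ee_rot: [-0.0, 1.0, 0.0, 0.001]
contact_force: [0.2, 0.7, -0.1]
width: 0.05
gripper_force: 0.0
clock: 23.98
position: [0.6373, 0.2019, 0.0153]
ee_rot: [-0.0, 1.0, 0.0, 0.001]
contact_force: [-0.8, -0.4, 5.7]
width: 0.0184
gripper_force: 39.3
```

```bash
python3 -m pendant '[{"dx":0,"dy":0,"dz":-0.01,"rx":0,"ry":0,"rz":0,"hand":0.01},{"dx":0,"dy":0,"dz":-0.02,"rx":0,"ry":0,"rz":0,"hand":0.01},{"dx":0,"dy":0,"dz":-0.025,"rx":0,"ry":0,"rz":0,"hand":0.01},{"dx":0,"dy":0,"dz":-0.025,"rx":0,"ry":0,"rz":0,"hand":0.01},{"dx":0,"dy":0,"dz":-0.025,"rx":0,"ry":0,"rz":0,"hand":0.01},{"dx":0,"dy":0,"dz":-0.025,"rx":0,"ry":0,"rz":0,"hand":0.01},{"dx":0,"dy":0,"dz":-0.025,"rx":0,"ry":0,"rz":0,"hand":0.01},{"dx":0,"dy":0,"dz":-0.015,"rx":0,"ry":0,"rz":0,"hand":0.01},{"dx":0,"dy":0,"dz":0,"rx":0,"ry":0,"rz":0,"hand":0.01}]'
python3 -m pendant '[{"dx":-0.008,"dy":0.005,"dz":0,"rx":0,"ry":0,"rz":0,"hand":0.01},{"dx":-0.02,"dy":0.011,"dz":0,"rx":0,"ry":0,"rz":0,"hand":0.01},{"dx":-0.02,"dy":0.011,"dz":0,"rx":0,"ry":0,"rz":0,"hand":0.01},{"dx":-0.02,"dy":0.011,"dz":0,"rx":0,"ry":0,"rz":0,"hand":0.01},{"dx":-0.02,"dy":0.011,"dz":0,"rx":0,"ry":0,"rz":0,"hand":0.01},{"dx":-0.02,"dy":0.011,"dz":0,"rx":0,"ry":0,"rz":0,"hand":0.01},{"dx":-0.02,"dy":0.012,"dz":0,"rx":0,"ry":0,"rz":0,"hand":0.01},{"dx":-0.02,"dy":0.012,"dz":0,"rx":0,"ry":0,"rz":0,"hand":0.01},{"dx":-0.02,"dy":0.012,"dz":0,"rx":0,"ry":0,"rz":0,"hand":0.01},{"dx":-0.02,"dy":0.011,"dz":0,"rx":0,"ry":0,"rz":0,"hand":0.01},{"dx":-0.007,"dy":0.004,"dz":0,"rx":0,"ry":0,"rz":0,"hand":0.01},{"dx":0,"dy":0,"dz":0,"rx":0,"ry":0,"rz":0,"hand":0.01}]'
python3 -m pendant '[{"dx":0,"dy":0,"dz":0,"rx":0,"ry":0,"rz":0,"hand":0.01},{"dx":0,"dy":0,"dz":0,"rx":0,"ry":0,"rz":0,"hand":0.01},{"dx":0,"dy":0,"dz":0,"rx":0,"ry":0,"rz":0,"hand":0.01}]'; python3 -c "
from h import *
a=manip.get_image('scene');cv2.imwrite('pics/p5.png',cv2.resize(a['frame'][60:200,200:340,::-1],(560,560)))"
```

```text
clock: 24.73
position: [0.6388, 0.2023, 0.189]
ee_rot: [-0.001, 1.0, 0.0, 0.004]
contact_force: [0.1, 0.0, -0.2]
width: 0.0181
gripper_force: 39.3
clock: 25.73
position: [0.4386, 0.0899, 0.1832]
ee_rot: [0.0, 1.0, -0.0, -0.002]
contact_force: [-0.3, 0.3, -0.8]
width: 0.0185
gripper_force: 39.3
clock: 25.98
position: [0.443, 0.0911, 0.1843]
ee_rot: [-0.0, 1.0, 0.0, 0.0]
contact_force: [0.3, -0.2, -0.6]
width: 0.0182
gripper_force: 39.3
```

View pics/p5.png

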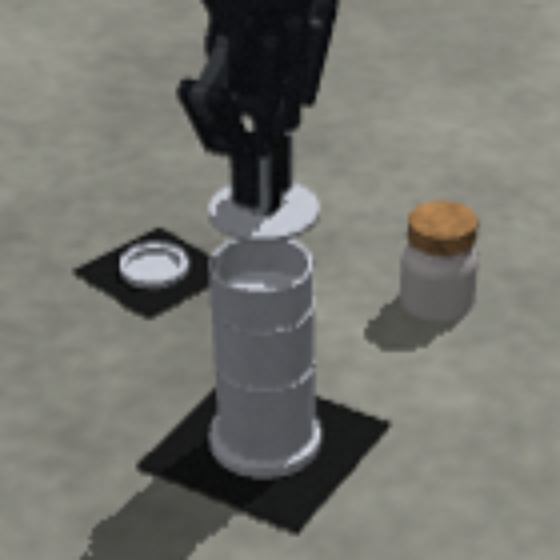

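The lid hangs level above the tower's mouth (disc at (264,212), mouth at (263,265)). Descend: seat expected at a TCP height of about 0.149.

```bash
python3 -m pendant '[{"dx":-0.0005,"dy":0,"dz":0.01,"rx":0,"ry":0,"rz":0,"hand":0.01},{"dx":0,"dy":0,"dz":0.01,"rx":0,"ry":0,"rz":0,"hand":0.01},{"dx":0,"dy":0,"dz":0.006,"rx":0,"ry":0,"rz":0,"hand":0.01},{"dx":0,"dy":0,"dz":0.002,"rx":0,"ry":0,"rz":0,"hand":0.01},{"dx":0,"dy":0,"dz":0.002,"rx":0,"ry":0,"rz":0,"hand":0.01},{"dx":0,"dy":0,"dz":0.002,"rx":0,"ry":0,"rz":0,"hand":0.01},{"dx":0,"dy":0,"dz":0.0015,"rx":0,"ry":0,"rz":0,"hand":0.01},{"dx":0,"dy":0,"dz":0,"rx":0,"ry":0,"rz":0,"hand":0.01},{"dx":0,"dy":0,"dz":0,"rx":0,"ry":0,"rz":0,"hand":0.01}]'
python3 -m pendant '[{"dx":0,"dy":0,"dz":0.001,"rx":0,"ry":0,"rz":0,"hand":0.01},{"dx":0,"dy":0,"dz":0.0007,"rx":0,"ry":0,"rz":0,"hand":0.01},{"dx":0,"dy":0,"dz":0,"rx":0,"ry":0,"rz":0,"hand":0.01},{"dx":0,"dy":0,"dz":0,"rx":0,"ry":0,"rz":0,"hand":0.01}]'
```

```text
clock: 26.78
position: [0.4415, 0.0907, 0.1512]
ee_rot: [0.0, 1.0, 0.0, 0.0]
contact_force: [-0.4, -0.6, -0.8]
width: 0.0179
gripper_force: 39.3
clock: 27.12
position: [0.4413, 0.0907, 0.1494]
ee_rot: [0.0, 1.0, 0.0, 0.0]
contact_force: [0.2, 0.1, 0.3]
width: 0.0182
gripper_force: 39.3
```

```bash
python3 -m pendant '[{"dx":0,"dy":0,"dz":0.0007,"rx":0,"ry":0,"rz":0,"hand":0.01},{"dx":0,"dy":0,"dz":0,"rx":0,"ry":0,"rz":0,"hand":0.01},{"dx":0,"dy":0,"dz":0,"rx":0,"ry":0,"rz":0,"hand":0.01}]'
python3 -m pendant '[{"dx":0,"dy":0,"dz":0,"rx":0,"ry":0,"rz":0,"hand":0.05},{"dx":0,"dy":0,"dz":0,"rx":0,"ry":0,"rz":0,"hand":0.05},{"dx":0,"dy":0,"dz":0,"rx":0,"ry":0,"rz":0,"hand":0.05},{"dx":0,"dy":0,"dz":0,"rx":0,"ry":0,"rz":0,"hand":0.05},{"dx":0,"dy":0,"dz":0,"rx":0,"ry":0,"rz":0,"hand":0.05},{"dx":0,"dy":0,"dz":0,"rx":0,"ry":0,"rz":0,"hand":0.05},{"dx":0,"dy":0,"dz":-0.01,"rx":0,"ry":0,"rz":0,"hand":0.05},{"dx":0,"dy":0,"dz":-0.03,"rx":0,"ry":0,"rz":0,"hand":0.05},{"dx":0,"dy":0,"dz":-0.03,"rx":0,"ry":0,"rz":0,"hand":0.05},{"dx":0,"dy":0,"dz":-0.02,"rx":0,"ry":0,"rz":0,"hand":0.05},{"dx":0,"dy":0,"dz":0,"rx":0,"ry":0,"rz":0,"hand":0.05},{"dx":0,"dy":0,"dz":0,"rx":0,"ry":0,"rz":0,"hand":0.05}]'; python3 -c "
from h import *
a=manip.get_image('scene');cv2.imwrite('pics/p6.png',cv2.resize(a['frame'][60:200,200:340,::-1],(560,560)))"
```

```text
clock: 27.37
position: [0.4415, 0.0907, 0.1493]
ee_rot: [0.0, 1.0, 0.0, 0.0]
contact_force: [-1.6, 0.2, 5.1]
width: 0.0182
gripper_force: 39.8
clock: 28.37
position: [0.442, 0.0907, 0.2395]
ee_rot: [-0.0, 1.0, 0.0, 0.001]
contact_force: [-0.2, 0.4, -0.3]
width: 0.0497
gripper_force: 0.0
```

View pics/p6.png

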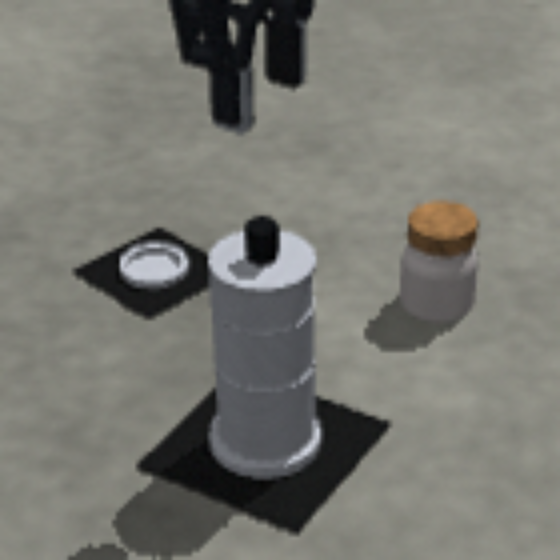

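The lid sits flush and level on the tower at (263,260). The gripper is clear and the jar hasn't moved, so I'm handing in.

```bash
python3 -c "
from rig import manip
print(manip.sign_off())"
```

```text
the job is handed in; nothing more can be done
None
```

The tin is rebuilt on the larger base dish (deep tier, divided tier, shallow tier, lid) and the gripper has let go. I handed the job in at about 28 s; each piece met resistance at its expected seated height and the last picture shows the tower flush and upright, but the sign-off returned no verdict.

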